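# Seat the stoppers along a curved row of vials

### The arm

A 6-joint arm with a two-finger parallel gripper is mounted at the origin on the work surface. World frame = base frame: x ahead of the robot, y to its left, z up, the work surface at z = 0. Lengths are in m, angles in rad, forces in N, time in s.
With the tool pointing down it reaches from about 0.425 to 0.925 m from the base axis. Payload 12.5 kg.
Tool frame: the origin (TCP) lies between the finger pads; the fingertips stand 11 mm ahead of it and the grasp point (between the pads) lies 8 mm behind it; z points along the fingers, y is the direction in which the jaws open and shut (so a half turn about z gives the same grasp; the last joint's range is limited). The gripper opens to 85 mm and grips with 20 to 120 N. Pads are 22 mm wide; open, the fingers measure 114 mm over their backs; the gripper's body (76 mm by 85 mm) begins 54 mm behind the grasp point. The pads swing forward as they close: fully open they stand 13 mm farther back than shut.
Start: joints at [-1.245, 0.491, 1.559, -0, 1.092, -0.106], TCP at [0.262, -0.568, 0.222] pointing down, gripper open.
Joint ranges: [-3.1, 3.1], [-0.84, 2.19], [0.05, 2.79], [-1.13, 4.28], [0.06, 2.93], [-2.69, 2.69]. Speed limits (rad/s): [2.22, 2.22, 2.79, 3.14, 3.14, 3.14].

### API

Orientations are given as a unit quaternion [w, x, y, z].
In Python, from rig import arm gives the robot as it stands.
- The arm moves only by the tool jog_arm, never from a script. Its argument "targets" is a list of rows, each a list of 6 numbers: the shift along the tool's x, y, z in m, then the turn, a rotation vector about the tool's x, y, z in rad. In form: [[tx, ty, tz, rx, ry, rz], ...]. A call has 1 to 20 rows; each row is the pose to reach, as a shift and turn from the pose measured when the call began, along the tool's axes at that moment; what a row does not reach only later rows make up. A row lasts 1/10 s, in which the tool goes at most 50 mm and 8.59 degrees, less where a joint would pass 70% of its speed; a pose out of reach is approached as far as the arm can. A call with a gripper value outside its range is refused whole. "gripper" is the opening in per cent of the stroke, from 0 (shut) to 100 (fully open), set as the call begins (left out, the last holds). The fingers move at their own pace and stop on an object; the grip force is fixed at half the most. Time passes only in rows, so rows that repeat a pose let the fingers close. It gives the time, the measured TCP pose, the force and the opening at its end, in the units of the state.
- arm.state(): the state, without advancing time (a new reading comes with each control period).
- arm.capture(name): name is "scene" or "side" or "wrist"; returns the picture (420x560x3 uint8, red, green, blue); there is no depth.
- arm.get_calibration(name): a dict with "camera_matrix" (3x3 intrinsics, pixels), "origin" and "orientation" of the camera in the world. Camera axes: x right, y down, z forward; pixel columns grow to the right and rows downward; lengths in m; the calibration is good to about 2 mm. A picture is of the moment at which its call begins: read the wrist's pose just before it. get_calibration takes no time and is no camera call; for the wrist camera it gives the pose at the moment of the call.
- arm.job_done(): hands the job in, once; it reports no verdict.
Trained networks look in the newest picture that a camera, given by its name, has taken for a name from the list of things; names that differ only in an ending like _2 or _b are one class to them, and where a whole thing is asked for, a point or a joint stands for the part that bears it (a point fixed in the world has none). Each returns a list of dicts, best first, with "score" (0 to 1); they miss things now and then, are a little off and sometimes report something else, mostly with a low value. They report only what shows in the picture. A call takes as long as a camera call.
- arm.find_in(label, camera): "box" ([left, top, right, bottom] as shares, 0 to 1, of the picture: columns of its width, rows of its height, round what is visible of it).
The state is a dict: "time": time; "joint_pos": joint angles; "dq": joint speeds; "joint_torque": joint torques, N m; "position": TCP position; "ee_rot": TCP orientation; "wrist_force": force on the tool from outside, world axes, zero at the start; "wrist_torque": the same for the moment, N m; "gripper_width": opening from 0.0 (shut) to 1.0 (fully open).
Only numpy, scipy, OpenCV 4.12 (cv2) and the standard library are available. Lean on these libraries where they do the work, as an engineer would, in place of code of your own. Each camera call takes 0.05 s, during which the arm holds its last target.

### The job

Six vials stand in the curved row of the black sampler tray with their grey domed stoppers raised: starting at the end next to the metal tab, run your closed fingertips along the row and press each stopper gently down in turn, vial after vial, until its head sits fully home on the glass rim. Do it in one pass: from the first stopper until the last one is home, stay over the row with the fingertips never more than about 3 cm above the stoppers, then lift clear. Only press from above: do not lift anything or pull a stopper up, and leave the two white-capped spare vials, the beaker and the bottle where they stand.

Things in the scene. Friction and masses are not known exactly. Their poses are not given: they have to be found in the camera images.
- tray: black plastic tray fixed to the bench, 130 (x) x 210 (y) x 35 mm high, at any yaw; origin under its centre, z up. Six stoppered glass vials stand fixed in it in a curved row (arc of radius 110 mm, 36 mm apart, bulging to +x), rims 23 mm across, 60 mm above the bench. A flat dark steel tab 55 mm wide sticks out 44 mm from its -y end, top 23 mm above the bench; the row starts at that end
- cap1_top (a point): centre of the domed top of the first stopper, counted from the tab end: a grey rubber head 18 mm across and 7 mm thick on a white stem in the mouth of its vial. The top is 70 to 76 mm above the bench while the stopper stands proud and 67 mm when it is home; moves with the stopper. In the tray's frame at x = -5, y = -80 mm
- cap1 (a joint): how far the first stopper is pushed in, m: starts between 0 and 0.003; 0.009 is home (head on the glass rim, a hard stop). It slides straight down against about 2 N of friction, has no spring and stays where it is left; negative means it has been pulled up out of its vial
- cap2_top (a point): centre of the domed top of the second stopper, counted from the tab end: a grey rubber head 18 mm across and 7 mm thick on a white stem in the mouth of its vial. The top is 70 to 76 mm above the bench while the stopper stands proud and 67 mm when it is home; moves with the stopper. In the tray's frame at x = 17, y = -52 mm
- cap2 (a joint): how far the second stopper is pushed in, m: starts between 0 and 0.003; 0.009 is home (head on the glass rim, a hard stop). It slides straight down against about 2 N of friction, has no spring and stays where it is left; negative means it has been pulled up out of its vial
- cap3_top (a point): centre of the domed top of the third stopper, counted from the tab end: a grey rubber head 18 mm across and 7 mm thick on a white stem in the mouth of its vial. The top is 70 to 76 mm above the bench while the stopper stands proud and 67 mm when it is home; moves with the stopper. In the tray's frame at x = 28, y = -18 mm
- cap3 (a joint): how far the third stopper is pushed in, m: starts between 0 and 0.003; 0.009 is home (head on the glass rim, a hard stop). It slides straight down against about 2 N of friction, has no spring and stays where it is left; negative means it has been pulled up out of its vial
- cap4_top (a point): centre of the domed top of the fourth stopper, counted from the tab end: a grey rubber head 18 mm across and 7 mm thick on a white stem in the mouth of its vial. The top is 70 to 76 mm above the bench while the stopper stands proud and 67 mm when it is home; moves with the stopper. In the tray's frame at x = 28, y = 18 mm
- cap4 (a joint): how far the fourth stopper is pushed in, m: starts between 0 and 0.003; 0.009 is home (head on the glass rim, a hard stop). It slides straight down against about 2 N of friction, has no spring and stays where it is left; negative means it has been pulled up out of its vial
- cap5_top (a point): centre of the domed top of the fifth stopper, counted from the tab end: a grey rubber head 18 mm across and 7 mm thick on a white stem in the mouth of its vial. The top is 70 to 76 mm above the bench while the stopper stands proud and 67 mm when it is home; moves with the stopper. In the tray's frame at x = 17, y = 52 mm
- cap5 (a joint): how far the fifth stopper is pushed in, m: starts between 0 and 0.003; 0.009 is home (head on the glass rim, a hard stop). It slides straight down against about 2 N of friction, has no spring and stays where it is left; negative means it has been pulled up out of its vial
- cap6_top (a point): centre of the domed top of the sixth stopper, counted from the tab end: a grey rubber head 18 mm across and 7 mm thick on a white stem in the mouth of its vial. The top is 70 to 76 mm above the bench while the stopper stands proud and 67 mm when it is home; moves with the stopper. In the tray's frame at x = -5, y = 80 mm
- cap6 (a joint): how far the sixth stopper is pushed in, m: starts between 0 and 0.003; 0.009 is home (head on the glass rim, a hard stop). It slides straight down against about 2 N of friction, has no spring and stays where it is left; negative means it has been pulled up out of its vial
- spare1: loose spare glass vial with a flat white cap, 20 mm across, 62 mm high, upright in the tray socket at x = -40, y = -35 mm, its top 67 mm above the bench; origin under its base. To be left alone
- spare2: loose spare glass vial with a flat white cap, 20 mm across, 62 mm high, upright in the tray socket at x = -40, y = 35 mm, its top 67 mm above the bench; origin under its base. To be left alone
- beaker: empty glass beaker, 66 mm across, 75 mm high, loose on the bench beside the tray; origin under its base. To be left alone
- bottle: white plastic bottle with a grey cap, 60 mm across, 140 mm high, loose on the bench beside the tray; origin under its base. To be left alone

How it is judged:
By the outcome, as a careful person would: the job done as asked, in the order asked, and still so for the second after the job is handed in, with the robot touching nothing.
It also fails if it takes over 58 s, if anything falls off the work surface, if the arm or the gripper's body presses on something with over 40 N, if the wrist force passes 120 N, or if a joint passes its speed limit or range.

## Working session

There is one attempt and no reset: what is moved stays moved. The work goes in short steps, Python scripts to look and compute and a tool call to move; the robot and the scene stay as the last step left them, time stands still between calls to the robot, and variables do not carry over. Pictures are saved under pics/ and viewed, and the job is handed in when it is done.

Besides the shell and the picture viewer there is one more tool, called after "Request:" as name(argument=value, ...) on one line, values as JSON. jog_arm: Moves the arm, as the interface text tells. Its arguments: {"type":"object","properties":{"targets":{"type":"array"},"gripper":{"type":"number"}},"required":["targets"]}

```bash
mkdir -p pics; python3 - <<'E'
from rig import arm
import cv2
s=arm.state();print({k:(v if not hasattr(v,'tolist') else v.tolist()) for k,v in s.items()})
for n in ["scene","side","wrist"]:
    im=arm.capture(n);cv2.imwrite(f"pics/{n}0.png",im[:,:,::-1])
    c=arm.get_calibration(n);print(n,c)
    for l in ["tray","cap1_top","spare1","beaker","bottle"]:
        print(l,[(r['score'],[round(float(a)*b,1) for a,b in zip(r['box'],(560,420,560,420))]) for r in arm.find_in(l,n)][:7])
print(arm.state()['time'])
E
```

```text
{'time': 0.0, 'joint_pos': [-1.244598970533944, 0.4915496732035665, 1.5594428074150897, -2.2130643566904527e-05, 1.0917027467092892, -0.1056083490686426], 'dq': [-0.00041765303528639857, -0.0008246339892225217, 0.001045982157938758, 0.0005938345451371014, 0.0020977062392125473, -0.0004390460840403226], 'joint_torque': [-0.0008130923561111558, -61.844279766082764, -26.159777641296387, -8.640834948892007e-05, 0.004048001283081248, -1.2660191828217648e-05], 'position': [0.2615054003227479, -0.5674041415775175, 0.22153617507143786], 'ee_rot': [-0.000546856536541574, 0.976782132352001, 0.21423436209984945, -7.043775405545163e-05], 'wrist_force': [-0.20959846511393165, -0.7417070502708594, -0.19274118758553993], 'wrist_torque': [-0.05586729180679441, 0.012111510341571288, 0.02963488263078495], 'gripper_width': 0.9954023852498178}
scene {'camera_matrix': array([[425.31687559,   0.        , 277.18834194],
       [  0.        , 425.31687559, 200.92784251],
       [  0.        ,   0.        ,   1.        ]]), 'origin': array([ 1.03071684, -0.45960334,  0.83454435]), 'orientation': array([-0.33
[... 526 characters left out ...]
0.5832936 , 0.64522364]), 'orientation': array([ 0.09522012, -0.20574991,  0.8827741 , -0.41147294])}
tray [(0.56, [210.6, 181.4, 313.5, 261.5])]
cap1_top []
spare1 [(0.73, [264.8, 214.5, 273.0, 231.7]), (0.73, [240.2, 209.8, 246.7, 215.0])]
beaker [(0.72, [197.9, 349.9, 247.6, 411.1])]
bottle [(0.72, [333.3, 114.2, 362.4, 172.7])]
wrist {'camera_matrix': array([[335.07707475,   0.        , 283.28423764],
       [  0.        , 335.07707475, 209.90213441],
       [  0.        ,   0.        ,   1.        ]]), 'origin': array([ 0.32507919, -0.5385745 ,  0.37376483]), 'orientation': array([ 0.11703757,  0.83385586, -0.5341661 , -0.07518765])}
tray []
cap1_top []
spare1 []
beaker []
bottle []
0.9
```

```bash
python3 - <<'E'
import cv2,numpy as np
a=cv2.imread("pics/scene0.png")[180:330,90:370];b=cv2.imread("pics/side0.png")[140:290,170:370]
cv2.imwrite("pics/sc_crop.png",cv2.resize(a,(784,420),interpolation=cv2.INTER_CUBIC))
cv2.imwrite("pics/sd_crop.png",cv2.resize(b,(800,600),interpolation=cv2.INTER_CUBIC))
E
```

```text
(no output)
```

View pics/scene0.png

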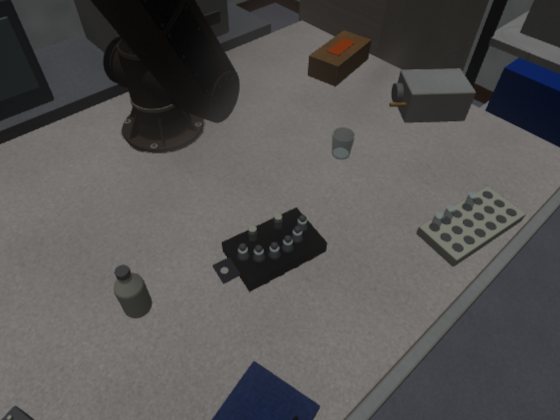

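View pics/side0.png

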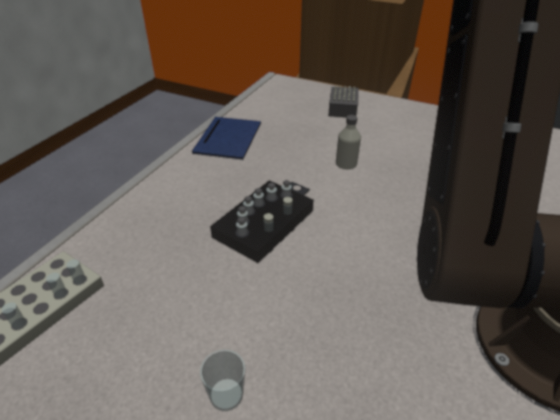

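```bash
sleep 1; ls pics
```

```text
sc_crop.png
scene0.png
sd_crop.png
side0.png
wrist0.png
```

View pics/wrist0.png

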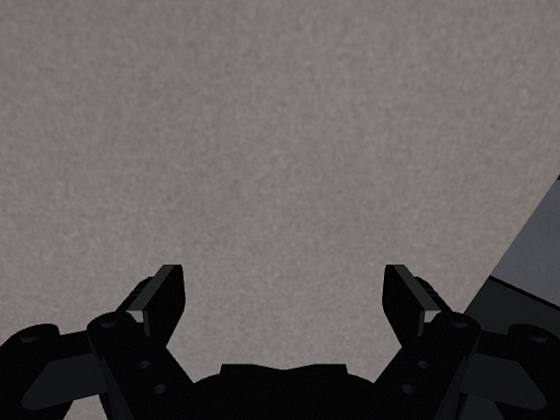

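View pics/sc_crop.png

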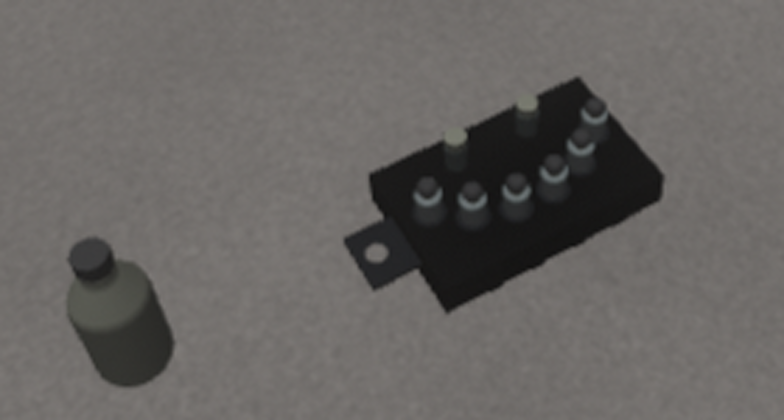

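View pics/sd_crop.png

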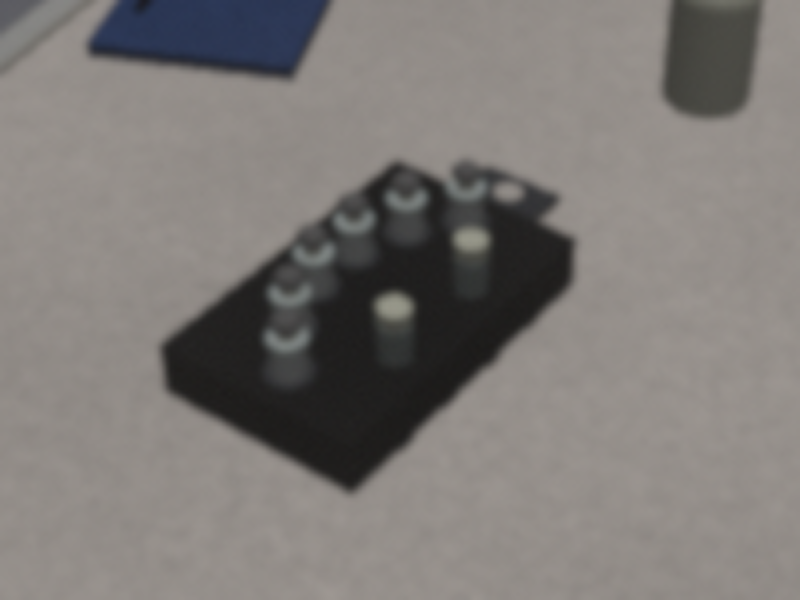

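```bash
cat > h.py <<'E'
import numpy as np,cv2
from scipy.spatial.transform import Rotation as R
from scipy.optimize import least_squares
CAP=np.array([[-5,-80],[17,-52],[28,-18],[28,18],[17,52],[-5,80]])/1000
SP=np.array([[-40,-35],[-40,35]])/1000
def proj(c,P):
    w,x,y,z=c['orientation'];r=R.from_quat([x,y,z,w])
    q=r.inv().apply(np.asarray(P)-c['origin']);return (q@c['camera_matrix'].T)[:,:2]/q[:,2:]
def T(p,xy,z):
    c,s=np.cos(p[2]),np.sin(p[2]);xy=np.asarray(xy)
    return np.c_[xy@np.array([[c,s],[-s,c]])+p[:2],np.ones(len(xy))*z]
E
python3 - <<'E'
from h import *
from rig import arm
S=np.array([(428,186),(473,191),(516,183),(555,163),(582,138),(596,105),(456,133),(527,102)])/2.8+[90,180]
D=np.array([(466,171),(407,183),(355,207),(314,237),(291,278),(289,322),(471,238),(394,304)])/4+[170,140]
cs,cd=arm.get_calibration("scene"),arm.get_calibration("side")
def pts(p): return np.r_[T(p,CAP,.0695),T(p,SP,.067)]
def res(p,w=(1,1)): return np.r_[(w[0]*(proj(cs,pts(p))-S)).ravel(),(w[1]*(proj(cd,pts(p))-D)).ravel()]
for w in [(1,1),(1,0),(0,1)]:
  best=min((least_squares(res,[.6,-.3,a],args=(w,)) for a in np.arange(-3,3.2,.7)),key=lambda r:r.cost)
  print(w,best.x,best.cost)
  if w==(1,1):
    p=best.x;print(res(p).reshape(-1,2).round(1).tolist())
    print(T(p,CAP,.073).round(4).tolist()); print(T(p,[[65,105],[-65,105],[-65,-105],[65,-105]],.035).round(3).tolist())
    for n,c in (("scene",cs),("side",cd)):
      im=cv2.imread(f"pics/{n}0.png")
      for q in np.r_[proj(c,pts(p)),proj(c,T(p,np.array([[65,105],[-65,105],[-65,-105],[65,-105]])/1000,.035))]:
        cv2.circle(im,tuple(int(v*16) for v in q),16,(0,0,255),-1,shift=4)
      cv2.imwrite(f"pics/{n}_fit.png",cv2.resize(im[160:310,170:370],(800,600)))
E
```

```text
(1, 1) [ 0.58699372 -0.05772669 -0.17182467] 9.643947561307204
[[-0.6, -0.7], [-0.7, -1.0], [-0.4, -1.2], [-0.8, -0.8], [-0.6, -1.3], [-1.0, -0.6], [-0.8, 0.1], [-0.5, -0.9], [-0.5, -0.1], [-0.9, -0.6], [-0.9, -1.0], [-0.9, -0.4], [-1.2, -0.7], [-1.1, -0.7], [-0.5, -0.6], [-0.5, -0.2]]
[[0.5684, -0.1357, 0.073], [0.5949, -0.1119, 0.073], [0.6115, -0.0802, 0.073], [0.6177, -0.0448, 0.073], [0.6126, -0.0094, 0.073], [0.5957, 0.022, 0.073]]
[[82.583, 92.282, 0.035], [-45.503, 114.51, 0.035], [-81.409, -92.398, 0.035], [46.677, -114.625, 0.035]]
(1, 0) [ 0.58973901 -0.05810995 -0.18016031] 0.6557194067470697
(0, 1) [ 0.58453674 -0.05685791  6.11638039] 0.5236784526832543
```

```bash
python3 -c "
import cv2,numpy as np
cv2.imwrite('pics/fits.png',np.hstack([cv2.resize(cv2.imread(f'pics/{n}_fit.png'),(400,300)) for n in ('scene','side')]))"
ls pics/fits.png
```

```text
pics/fits.png
```

View pics/fits.png

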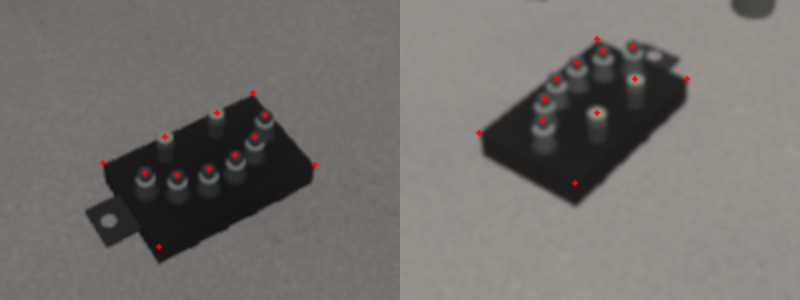

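```bash
cat >> h.py <<'E'
def quat(q): return R.from_quat([q[1],q[2],q[3],q[0]])
def jog(s,pos,Rt):
    """shift+rotvec in current tool axes to reach pos, rotation Rt"""
    r=quat(s['ee_rot']); return np.r_[r.inv().apply(np.asarray(pos)-s['position']),(r.inv()*Rt).as_rotvec()]
DOWN=R.from_matrix(np.diag([1,-1,-1.]))
E
python3 - <<'E'
from h import *
from rig import arm
S=(np.array([(428,186),(473,191),(516,183),(555,163),(582,138),(596,105),(456,133),(527,102)])+.5)/2.8+[90,180]-.5
D=(np.array([(466,171),(407,183),(355,207),(314,237),(291,278),(289,322),(471,238),(394,304)])+.5)/4+[170,140]-.5
cs,cd=arm.get_calibration("scene"),arm.get_calibration("side")
def pts(p): return np.r_[T(p,CAP,.0695),T(p,SP,.067)]
def res(p): return np.r_[(proj(cs,pts(p))-S).ravel(),(proj(cd,pts(p))-D).ravel()]
p=least_squares(res,[.587,-.058,-.17]).x;print(p,res(p).reshape(2,-1,2).mean(1))
print(T(p,CAP,.073).round(4).tolist())
s=arm.state();r=quat(s['ee_rot']);c=arm.get_calibration('wrist')
print('cam in tool',r.inv().apply(c['origin']-s['position']),'axes',(r.inv()*quat(c['orientation'])).as_matrix().round(3).tolist())
tgt=[.50,-.05,.20]
print('jog',jog(s,tgt,DOWN).round(4))
# predicted wrist view at tgt
rc=DOWN*(r.inv()*quat(c['orientation']));o=DOWN.apply(r.inv().apply(c['origin']-s['position']))
q=rc.as_quat()
for t in ([.50,-.05,.20],[.52,-.05,.22],[.47,-.06,.2],[.56,-.06,.2]):
  c2=dict(c,origin=o+t,orientation=np.r_[q[3],q[:3]])
  print(t,proj(c2,pts(p)).round(0).tolist())
print(s['time'])
E
```

```text
[ 0.58712194 -0.05794403 -0.17213945] [[-0.38876257 -0.39202957]
 [-0.45201227 -0.25006975]]
[[0.5685, -0.1359, 0.073], [0.595, -0.1121, 0.073], [0.6116, -0.0805, 0.073], [0.6178, -0.045, 0.073], [0.6128, -0.0096, 0.073], [0.5959, 0.0217, 0.073]]
cam in tool [ 0.06980999  0.00020197 -0.15161384] axes [[-0.001, -0.961, -0.276], [1.0, -0.0, -0.001], [0.0, -0.276, 0.961]]
jog [ 4.332e-01 -3.703e-01  2.210e-02  1.000e-04 -0.000e+00  4.318e-01]
[0.5, -0.05, 0.2] [[389.0, 115.0], [362.0, 81.0], [322.0, 58.0], [277.0, 49.0], [231.0, 56.0], [192.0, 79.0], [326.0, 149.0], [243.0, 134.0]]
[0.52, -0.05, 0.22] [[380.0, 139.0], [355.0, 108.0], [319.0, 87.0], [277.0, 79.0], [236.0, 86.0], [200.0, 107.0], [322.0, 169.0], [246.0, 155.0]]
[0.47, -0.06, 0.2] [[380.0, 76.0], [351.0, 39.0], [310.0, 14.0], [263.0, 5.0], [216.0, 13.0], [176.0, 37.0], [315.0, 111.0], [229.0, 96.0]]
[0.56, -0.06, 0.2] [[372.0, 188.0], [345.0, 157.0], [308.0, 137.0], [265.0, 129.0], [222.0, 135.0], [186.0, 156.0], [312.0, 217.0], [234.0, 204.0]]
0.9
```

Request:
jog_arm(targets=[[0.235, -0.177, 0, 0, 0, 0.216], [0.235, -0.177, 0, 0, 0, 0.216], [0.235, -0.177, 0, 0, 0, 0.216], [0.235, -0.177, 0, 0, 0, 0.216], [0.35, -0.265, 0, 0, 0, 0.324], [0.35, -0.265, 0, 0, 0, 0.324], [0.35, -0.265, 0, 0, 0, 0.324], [0.469, -0.353, 0, 0, 0, 0.432], [0.469, -0.353, 0, 0, 0, 0.432], [0.469, -0.353, 0, 0, 0, 0.432], [0.469, -0.353, 0, 0, 0, 0.432], [0.469, -0.353, 0, 0, 0, 0.432], [0.469, -0.353, 0, 0, 0, 0.432], [0.469, -0.353, 0, 0, 0, 0.432], [0.469, -0.353, 0, 0, 0, 0.432], [0.469, -0.353, 0, 0, 0, 0.432], [0.469, -0.353, 0, 0, 0, 0.432], [0.469, -0.353, 0, 0, 0, 0.432]], gripper=0)

```text
time: 2.7
position: [0.5397, -0.0514, 0.2222]
ee_rot: [0.0, 1.0, -0.001, 0.0]
wrist_force: [-0.5, 0.1, 0.7]
gripper_width: -0.001
```

```bash
python3 - <<'E'
from h import *
from rig import arm
s=arm.state();print(s['time'],s['position'],s['ee_rot'],s['wrist_force'],s['gripper_width'],np.abs(s['dq']).max())
c=arm.get_calibration('wrist');im=arm.capture('wrist');cv2.imwrite('pics/w1.png',im[:,:,::-1])
p=[ 0.58712194,-0.05794403,-0.17213945]
for l in ["cap1_top","spare1"]:
    print(l,[(r['score'],[round(float(a)*b,1) for a,b in zip(r['box'],(560,420,560,420))]) for r in arm.find_in(l,'wrist')][:8])
print(proj(c,T(p,CAP,.073)).round(1).tolist(),proj(c,T(p,SP,.067)).round(1).tolist())
import pickle;pickle.dump(c,open('cw1.pkl','wb'))
E
```

```text
2.7 [ 0.53965657 -0.05142519  0.22220882] [ 6.11688922e-05  9.99999754e-01 -6.90281670e-04  1.05285001e-04] [-0.53584244  0.11780577  0.72893545] -0.0008327278648967719 0.006255443815031691
cap1_top [(0.73, [366.0, 152.1, 388.3, 168.9])]
spare1 [(0.93, [239.1, 159.9, 260.8, 183.9]), (0.71, [307.0, 170.6, 332.5, 196.9])]
[[377.4, 161.3], [352.4, 131.0], [316.8, 111.3], [275.5, 103.8], [234.5, 110.0], [199.4, 130.2]] [[319.7, 189.2], [245.6, 176.6]]
```

View pics/w1.png

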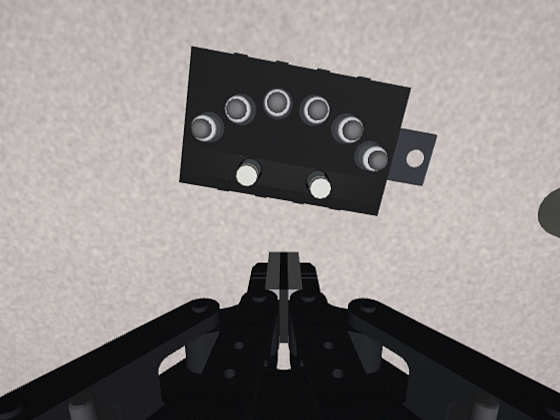

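```bash
python3 - <<'E'
from h import *
import pickle
c=pickle.load(open('cw1.pkl','rb'));p=[ 0.58712194,-0.05794403,-0.17213945]
im=cv2.imread('pics/w1.png');k=4
z=cv2.resize(im[90:200,190:390],None,fx=k,fy=k,interpolation=cv2.INTER_CUBIC)
for q in np.r_[proj(c,T(p,CAP,.0695)),proj(c,T(p,SP,.067))]:
    u=((q-[190,90]+.5)*k-.5).round().astype(int);cv2.drawMarker(z,tuple(int(v) for v in u),(0,0,255),0,8,1)
cv2.imwrite('pics/w1z.png',z)
E
```

```text
(no output)
```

View pics/w1z.png

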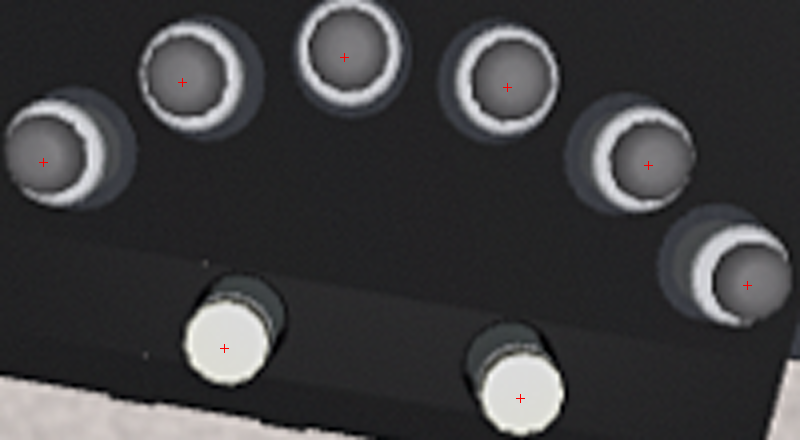

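```bash
python3 - <<'E'
from h import *
from rig import arm
import pickle
S=(np.array([(428,186),(473,191),(516,183),(555,163),(582,138),(596,105),(456,133),(527,102)])+.5)/2.8+[90,180]-.5
D=(np.array([(466,171),(407,183),(355,207),(314,237),(291,278),(289,322),(471,238),(394,304)])+.5)/4+[170,140]-.5
W=(np.array([(754,283),(652,160),(513,80),(350,51),(187,77),(46,153),(522,392),(228,342)])+.5)/4+[190,90]-.5
cs,cd,cw=arm.get_calibration("scene"),arm.get_calibration("side"),pickle.load(open('cw1.pkl','rb'))
def pts(p): return np.r_[T(p,CAP,.0705),T(p,SP,.067)]
def res(p,w): return np.r_[(w[0]*(proj(cs,pts(p))-S)).ravel(),(w[0]*(proj(cd,pts(p))-D)).ravel(),(w[1]*(proj(cw,pts(p))-W)).ravel()]
for w in [(1,1),(0,1),(1,0)]:
  p=least_squares(res,[.587,-.058,-.17],args=(w,)).x;print(p,res(p,(1,1)).reshape(3,-1,2).mean(1).round(2).tolist())
  print(T(p,CAP,.073)[:,:2].round(4).tolist())
E
```

```text
[ 0.58817088 -0.05882639 -0.17635166] [[-0.37, -0.12], [-0.7, -0.88], [-0.14, 0.23]]
[[0.5692, -0.1367], [0.5958, -0.113], [0.6126, -0.0815], [0.6189, -0.046], [0.614, -0.0106], [0.5973, 0.0208]]
[ 0.58836458 -0.05895556 -0.17753644] [[-0.35, -0.04], [-0.75, -0.94], [0.0, 0.01]]
[[0.5693, -0.1368], [0.5959, -0.1131], [0.6127, -0.0816], [0.6191, -0.0462], [0.6143, -0.0108], [0.5976, 0.0207]]
[ 0.58715026 -0.05788615 -0.17123147] [[-0.36, -0.6], [-0.49, -0.51], [-1.19, 1.41]]
[[0.5686, -0.1359], [0.595, -0.112], [0.6117, -0.0804], [0.6178, -0.0449], [0.6128, -0.0095], [0.5959, 0.0218]]
```

Request:
jog_arm(targets=[[0.015, 0.043, 0.02, 0, 0, 0], [0.03, 0.085, 0.05, 0, 0, 0], [0.03, 0.085, 0.08, 0, 0, 0], [0.03, 0.085, 0.105, 0, 0, 0], [0.03, 0.085, 0.117, 0, 0, 0], [0.03, 0.085, 0.122, 0, 0, 0], [0.03, 0.085, 0.122, 0, 0, 0], [0.03, 0.085, 0.122, 0, 0, 0]])

```text
time: 3.65
position: [0.5703, -0.136, 0.1013]
ee_rot: [0.0, 1.0, -0.0, 0.001]
wrist_force: [-1.0, -0.5, 0.2]
gripper_width: 0.001
```

```bash
python3 - <<'E'
from h import *
from rig import arm
s=arm.state();print(s['time'],s['position'],s['wrist_force'],s['gripper_width'])
cv2.imwrite('pics/w2.png',arm.capture('wrist')[:,:,::-1])
a=arm.capture('scene')[:,:,::-1];b=arm.capture('side')[:,:,::-1]
cv2.imwrite('pics/v2.png',np.hstack([cv2.resize(a[190:290,190:320],(400,308)),cv2.resize(b[160:260,200:330],(400,308))]))
E
```

```text
3.65 [ 0.57025948 -0.13597857  0.10131914] [-1.00793823 -0.51142776  0.1894854 ] 0.001060203136186073
```

View pics/w2.png

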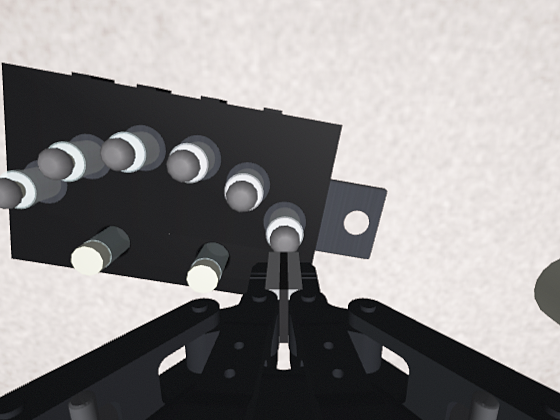

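View pics/v2.png

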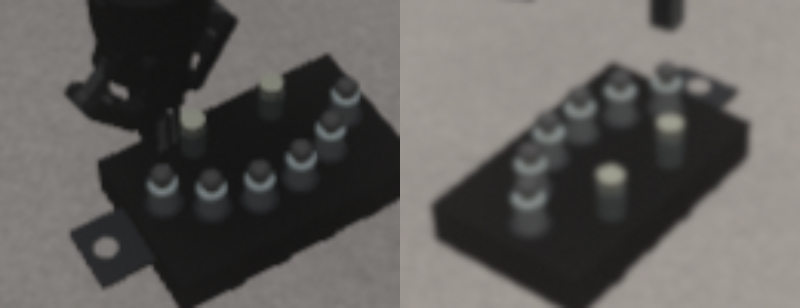

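```bash
python3 - <<'E'
from h import *
from rig import arm
s=arm.state();P=s['position']
pt=[P+[0,0,-.011],P+[.011,0,-.011],P+[-.011,0,-.011],P,[.5692,-.1367,.073]]
for n in('wrist','scene','side'):
    c=arm.get_calibration(n);q=proj(c,pt);print(n,q.round(1).tolist())
    if n=='scene':print(((q-[190,190])*400/130).round(0).tolist())
    if n=='side':print(((q-[200,160])*400/130+[400,0]).round(0).tolist())
E
```

```text
wrist [[283.0, 252.6], [283.0, 232.8], [283.1, 271.7], [283.0, 261.5], [284.2, 242.2]]
scene [[242.2, 240.7], [245.3, 243.7], [239.0, 237.7], [241.9, 237.6], [242.0, 245.3]]
[[160.0, 156.0], [170.0, 165.0], [151.0, 147.0], [160.0, 146.0], [160.0, 170.0]]
side [[285.5, 174.9], [281.1, 173.6], [289.9, 176.1], [285.6, 170.8], [285.9, 181.0]]
[[663.0, 46.0], [649.0, 42.0], [677.0, 50.0], [663.0, 33.0], [664.0, 65.0]]
```

```bash
python3 - <<'E'
from h import *
from rig import arm
s=arm.state();P=s['position'];print(s['time'],P)
pt=[P+[dx,0,-dz] for dz in (.011,0,-.011) for dx in(-.011,0,.011)]
out=[]
for n,b in(('scene',(200,200)),('side',(250,130)),('wrist',(240,220))):
    im=arm.capture(n)[:,:,::-1];c=arm.get_calibration(n)
    k=4
    z=cv2.resize(im[b[1]:b[1]+70,b[0]:b[0]+66],None,fx=k,fy=k,interpolation=cv2.INTER_CUBIC)
    z=np.clip(z.astype(float)*2.0+20,0,255).astype(np.uint8)
    for i,q in enumerate(proj(c,pt)):
        u=((q-b+.5)*k-.5).round().astype(int);cv2.drawMarker(z,tuple(int(v) for v in u),[(0,0,255),(0,255,0),(255,80,0)][i//3],1,5,1)
    out.append(z)
cv2.imwrite('pics/v3.png',np.hstack(out))
E
```

```text
3.8 [ 0.57010856 -0.13604873  0.10119705]
```

View pics/v3.png

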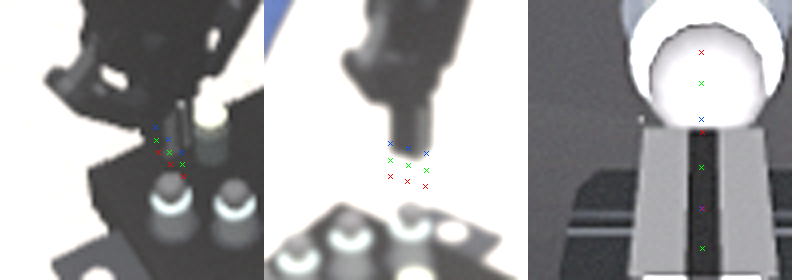

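Request:
jog_arm(targets=[[-0.001, 0.0007, 0.004, 0, 0, 0], [-0.001, 0.0007, 0.008, 0, 0, 0], [-0.001, 0.0007, 0.012, 0, 0, 0], [-0.001, 0.0007, 0.014, 0, 0, 0], [-0.001, 0.0007, 0.014, 0, 0, 0], [-0.001, 0.0007, 0.014, 0, 0, 0]])

```text
time: 4.55
position: [0.5689, -0.1368, 0.0866]
ee_rot: [0.0, 1.0, -0.0, 0.0]
wrist_force: [0.0, -0.3, -0.3]
gripper_width: -0.005
```

```bash
cat > look.py <<'E'
from h import *
from rig import arm
import sys
s=arm.state();P=s['position'];print(s['time'],P.round(4) if hasattr(P,'round') else P,np.round(s['wrist_force'],1))
P=np.array(P)
pt=[P+[dx,0,-dz] for dz in (.011,-.009) for dx in(-.011,0,.011)]
out=[]
for n in ('scene','side','wrist'):
    im=arm.capture(n)[:,:,::-1];c=arm.get_calibration(n)
    q0=proj(c,[P])[0].astype(int);b=q0-[33,35] if n!='wrist' else q0-[33,50]
    k=4
    z=cv2.resize(im[b[1]:b[1]+70,b[0]:b[0]+66],None,fx=k,fy=k,interpolation=cv2.INTER_CUBIC)
    z=np.clip(z.astype(float)*(2.0 if n!='wrist' else 1.2)+20,0,255).astype(np.uint8)
    for i,q in enumerate(proj(c,pt)):
        u=((q-b+.5)*k-.5).round().astype(int);cv2.drawMarker(z,tuple(int(v) for v in u),[(0,0,255),(255,80,0)][i//3],1,5,1)
    out.append(z)
cv2.imwrite(sys.argv[1],np.hstack(out))
E
python3 look.py pics/v4.png
```

```text
4.55 [ 0.5689 -0.1368  0.0866] [ 0.  -0.3 -0.3]
```

View pics/v4.png

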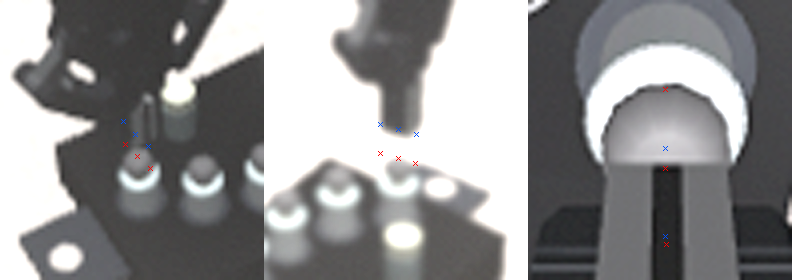

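Request:
jog_arm(targets=[[0, 0, 0.003, 0, 0, 0], [0, 0, 0.006, 0, 0, 0], [0, 0, 0.008, 0, 0, 0], [0, 0, 0.01, 0, 0, 0], [0, 0, 0.01, 0, 0, 0], [0, 0, 0.01, 0, 0, 0]])

```text
time: 5.3
position: [0.569, -0.1368, 0.0767]
ee_rot: [0.0, 1.0, -0.0, 0.0]
wrist_force: [-0.0, 0.3, -0.3]
gripper_width: 0.001
```

```bash
python3 look.py pics/v5.png
```

```text
5.3 [ 0.569  -0.1368  0.0767] [-0.   0.3 -0.3]
```

View pics/v5.png

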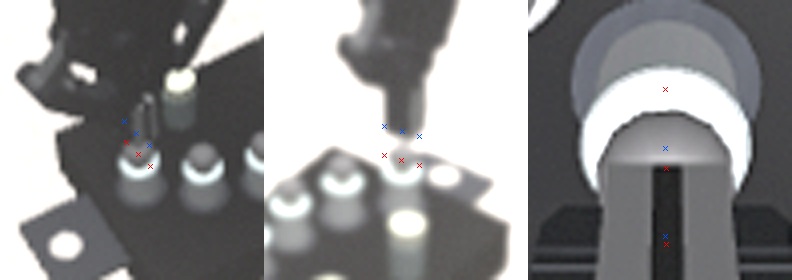

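Request:
jog_arm(targets=[[0, 0, 0.003, 0, 0, 0], [0, 0, 0.005, 0, 0, 0], [0, 0, 0.007, 0, 0, 0], [0, 0, 0.009, 0, 0, 0], [0, 0, 0.009, 0, 0, 0]])

```text
time: 5.95
position: [0.5689, -0.1368, 0.0676]
ee_rot: [0.0, 1.0, -0.0, 0.0]
wrist_force: [-0.0, 0.3, 0.4]
gripper_width: -0.007
```

```bash
python3 look.py pics/v6.png
```

```text
5.95 [ 0.5689 -0.1368  0.0676] [-0.   0.3  0.4]
```

View pics/v6.png

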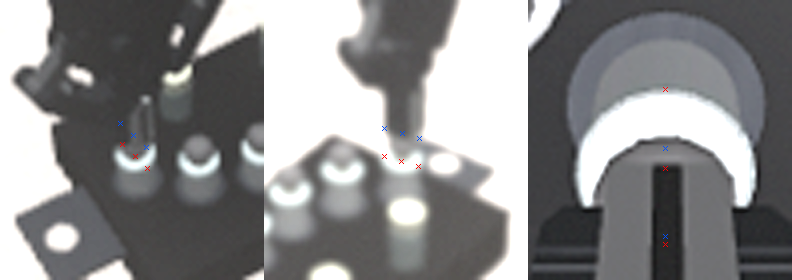

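Request:
jog_arm(targets=[[0, 0, 0.001, 0, 0, 0], [0, 0, 0.002, 0, 0, 0], [0, 0, 0.003, 0, 0, 0], [0, 0, 0.003, 0, 0, 0]])

```text
time: 6.5
position: [0.5691, -0.1368, 0.0649]
ee_rot: [0.0, 1.0, -0.0, 0.001]
wrist_force: [0.0, 0.1, -0.1]
gripper_width: 0.003
```

Request:
jog_arm(targets=[[0, 0, 0.001, 0, 0, 0], [0, 0, 0.002, 0, 0, 0], [0, 0, 0.003, 0, 0, 0]])

```text
time: 6.8
position: [0.5691, -0.1368, 0.0618]
ee_rot: [0.0, 1.0, -0.0, 0.001]
wrist_force: [-0.9, 0.2, 1.4]
gripper_width: -0.0
```

Request:
jog_arm(targets=[[0, 0, 0.001, 0, 0, 0], [0, 0, 0.002, 0, 0, 0], [0, 0, 0.002, 0, 0, 0]])

```text
time: 7.1
position: [0.5691, -0.1368, 0.0596]
ee_rot: [0.0, 1.0, -0.0, 0.001]
wrist_force: [-0.6, -0.3, 0.1]
gripper_width: 0.0
```

Request:
jog_arm(targets=[[0, 0, 0.001, 0, 0, 0], [0, 0, 0.002, 0, 0, 0], [0, 0, 0.002, 0, 0, 0]])

```text
time: 7.4
position: [0.5691, -0.1368, 0.0578]
ee_rot: [0.0, 1.0, -0.0, 0.001]
wrist_force: [-0.3, 0.1, 3.9]
gripper_width: 0.0
```

```bash
python3 look.py pics/v7.png
```

```text
7.4 [ 0.5691 -0.1368  0.0578] [-0.3  0.1  3.9]
```

View pics/v7.png

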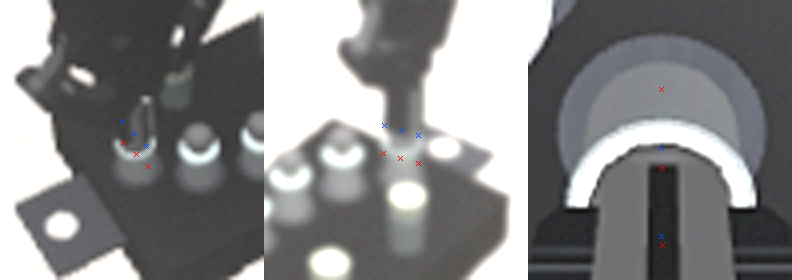

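Request:
jog_arm(targets=[[0, 0, 0.001, 0, 0, 0], [0, 0, 0.002, 0, 0, 0], [0, 0, 0.002, 0, 0, 0]])

```text
time: 7.85
position: [0.5693, -0.1369, 0.0575]
ee_rot: [0.001, 1.0, -0.0, 0.001]
wrist_force: [-6.7, 1.6, 22.8]
gripper_width: 0.005
```

Request:
jog_arm(targets=[[0, 0, 0.001, 0, 0, 0], [0, 0, 0.001, 0, 0, 0]])

```text
time: 8.05
position: [0.5692, -0.1369, 0.0576]
ee_rot: [0.001, 1.0, -0.0, 0.002]
wrist_force: [-5.0, 1.2, 16.5]
gripper_width: 0.001
```

Request:
jog_arm(targets=[[0, 0, -0.006, 0, 0, 0], [0, 0, -0.014, 0, 0, 0], [0.009, -0.008, -0.015, 0, 0, 0], [0.018, -0.016, -0.015, 0, 0, 0], [0.0266, -0.024, -0.015, 0, 0, 0], [0.0266, -0.024, -0.015, 0, 0, 0], [0.0266, -0.024, -0.013, 0, 0, 0], [0.0266, -0.024, -0.011, 0, 0, 0], [0.0266, -0.024, -0.009, 0, 0, 0], [0.0266, -0.024, -0.007, 0, 0, 0], [0.0266, -0.024, -0.005, 0, 0, 0], [0.0266, -0.024, -0.003, 0, 0, 0], [0.0266, -0.024, -0.002, 0, 0, 0], [0.0266, -0.024, -0.001, 0, 0, 0], [0.0266, -0.024, 0, 0, 0, 0], [0.0266, -0.024, 0.0005, 0, 0, 0], [0.0266, -0.024, 0.0008, 0, 0, 0], [0.0266, -0.024, 0.0008, 0, 0, 0]])

```text
time: 9.85
position: [0.5959, -0.113, 0.0577]
ee_rot: [0.001, 1.0, -0.0, 0.002]
wrist_force: [-4.0, -0.6, 10.6]
gripper_width: -0.003
```

```bash
python3 look.py pics/v8.png
```

```text
9.85 [ 0.5959 -0.113   0.0577] [-4.  -0.6 10.6]
```

View pics/v8.png

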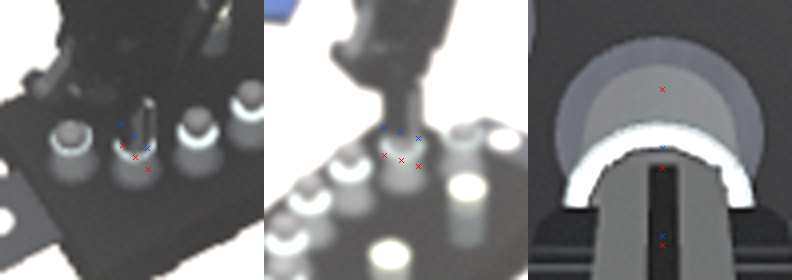

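Request:
jog_arm(targets=[[0, 0, -0.006, 0, 0, 0], [0, 0, -0.014, 0, 0, 0], [0.006, -0.011, -0.015, 0, 0, 0], [0.012, -0.022, -0.015, 0, 0, 0], [0.0167, -0.0315, -0.015, 0, 0, 0], [0.0167, -0.0315, -0.015, 0, 0, 0], [0.0167, -0.0315, -0.013, 0, 0, 0], [0.0167, -0.0315, -0.011, 0, 0, 0], [0.0167, -0.0315, -0.009, 0, 0, 0], [0.0167, -0.0315, -0.007, 0, 0, 0], [0.0167, -0.0315, -0.005, 0, 0, 0], [0.0167, -0.0315, -0.003, 0, 0, 0], [0.0167, -0.0315, -0.002, 0, 0, 0], [0.0167, -0.0315, -0.001, 0, 0, 0], [0.0167, -0.0315, 0, 0, 0, 0], [0.0167, -0.0315, 0.0006, 0, 0, 0], [0.0167, -0.0315, 0.001, 0, 0, 0], [0.0167, -0.0315, 0.001, 0, 0, 0]])

```text
time: 11.8
position: [0.6127, -0.0815, 0.0577]
ee_rot: [0.001, 1.0, -0.0, 0.002]
wrist_force: [-4.1, -1.4, 11.6]
gripper_width: -0.004
```

Next, cap 4 at (.6189, -.046).

Request:
jog_arm(targets=[[0, 0, -0.006, 0, 0, 0], [0, 0, -0.014, 0, 0, 0], [0.002, -0.012, -0.015, 0, 0, 0], [0.004, -0.024, -0.015, 0, 0, 0], [0.0063, -0.0355, -0.015, 0, 0, 0], [0.0063, -0.0355, -0.015, 0, 0, 0], [0.0063, -0.0355, -0.013, 0, 0, 0], [0.0063, -0.0355, -0.011, 0, 0, 0], [0.0063, -0.0355, -0.009, 0, 0, 0], [0.0063, -0.0355, -0.007, 0, 0, 0], [0.0063, -0.0355, -0.005, 0, 0, 0], [0.0063, -0.0355, -0.003, 0, 0, 0], [0.0063, -0.0355, -0.002, 0, 0, 0], [0.0063, -0.0355, -0.001, 0, 0, 0], [0.0063, -0.0355, 0, 0, 0, 0], [0.0063, -0.0355, 0.0006, 0, 0, 0], [0.0063, -0.0355, 0.001, 0, 0, 0], [0.0063, -0.0355, 0.001, 0, 0, 0]])

```text
time: 13.6
position: [0.6191, -0.0461, 0.0577]
ee_rot: [0.001, 1.0, -0.0, 0.003]
wrist_force: [-4.4, -2.2, 12.1]
gripper_width: -0.0
```

```bash
python3 look.py pics/v9.png
```

```text
13.6 [ 0.6191 -0.0461  0.0577] [-4.4 -2.2 12.1]
```

View pics/v9.png

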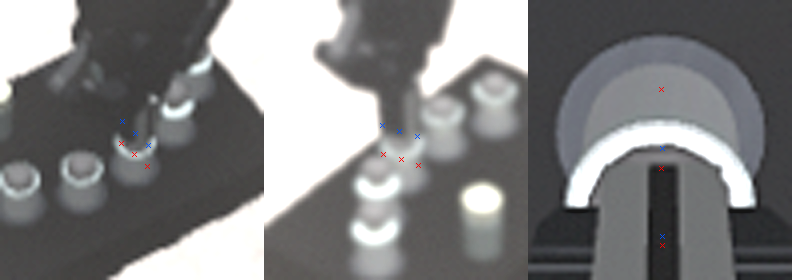

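Request:
jog_arm(targets=[[0, 0, -0.006, 0, 0, 0], [0, 0, -0.014, 0, 0, 0], [-0.002, -0.012, -0.015, 0, 0, 0], [-0.004, -0.024, -0.015, 0, 0, 0], [-0.005, -0.0355, -0.015, 0, 0, 0], [-0.005, -0.0355, -0.015, 0, 0, 0], [-0.005, -0.0355, -0.013, 0, 0, 0], [-0.005, -0.0355, -0.011, 0, 0, 0], [-0.005, -0.0355, -0.009, 0, 0, 0], [-0.005, -0.0355, -0.007, 0, 0, 0], [-0.005, -0.0355, -0.005, 0, 0, 0], [-0.005, -0.0355, -0.003, 0, 0, 0], [-0.005, -0.0355, -0.002, 0, 0, 0], [-0.005, -0.0355, -0.001, 0, 0, 0], [-0.005, -0.0355, 0, 0, 0, 0], [-0.005, -0.0355, 0.0006, 0, 0, 0], [-0.005, -0.0355, 0.001, 0, 0, 0], [-0.005, -0.0355, 0.001, 0, 0, 0]])

```text
time: 15.55
position: [0.6143, -0.0107, 0.0577]
ee_rot: [0.001, 1.0, 0.0, 0.003]
wrist_force: [-5.6, -2.0, 12.2]
gripper_width: 0.002
```

Cap 6 at (.5973, .0208).

Request:
jog_arm(targets=[[0, 0, -0.006, 0, 0, 0], [0, 0, -0.014, 0, 0, 0], [-0.006, -0.011, -0.015, 0, 0, 0], [-0.012, -0.022, -0.015, 0, 0, 0], [-0.0168, -0.0315, -0.015, 0, 0, 0], [-0.0168, -0.0315, -0.015, 0, 0, 0], [-0.0168, -0.0315, -0.013, 0, 0, 0], [-0.0168, -0.0315, -0.011, 0, 0, 0], [-0.0168, -0.0315, -0.009, 0, 0, 0], [-0.0168, -0.0315, -0.007, 0, 0, 0], [-0.0168, -0.0315, -0.005, 0, 0, 0], [-0.0168, -0.0315, -0.003, 0, 0, 0], [-0.0168, -0.0315, -0.002, 0, 0, 0], [-0.0168, -0.0315, -0.001, 0, 0, 0], [-0.0168, -0.0315, 0, 0, 0, 0], [-0.0168, -0.0315, 0.0006, 0, 0, 0], [-0.0168, -0.0315, 0.001, 0, 0, 0], [-0.0168, -0.0315, 0.001, 0, 0, 0]])

```text
time: 17.35
position: [0.5976, 0.0207, 0.0576]
ee_rot: [0.001, 1.0, 0.0, 0.003]
wrist_force: [-3.4, -2.2, 14.0]
gripper_width: 0.005
```

```bash
python3 look.py pics/v10.png; python3 - <<'E'
from rig import arm
import cv2
cv2.imwrite('pics/w10.png',arm.capture('wrist')[:,:,::-1])
cv2.imwrite('pics/sd10.png',cv2.resize(arm.capture('side')[150:280,190:330,::-1],(640,594),interpolation=cv2.INTER_CUBIC))
E
```

```text
17.35 [0.5976 0.0207 0.0576] [-3.4 -2.2 14. ]
```

View pics/w10.png

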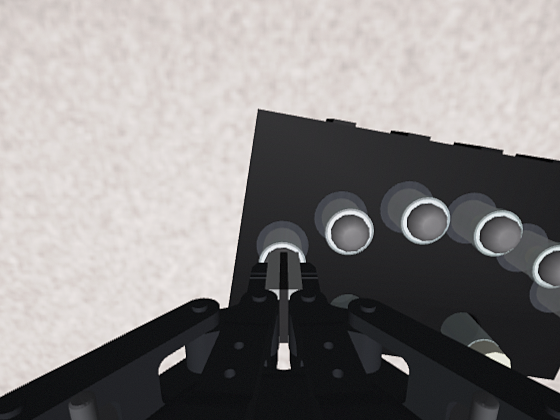

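View pics/sd10.png

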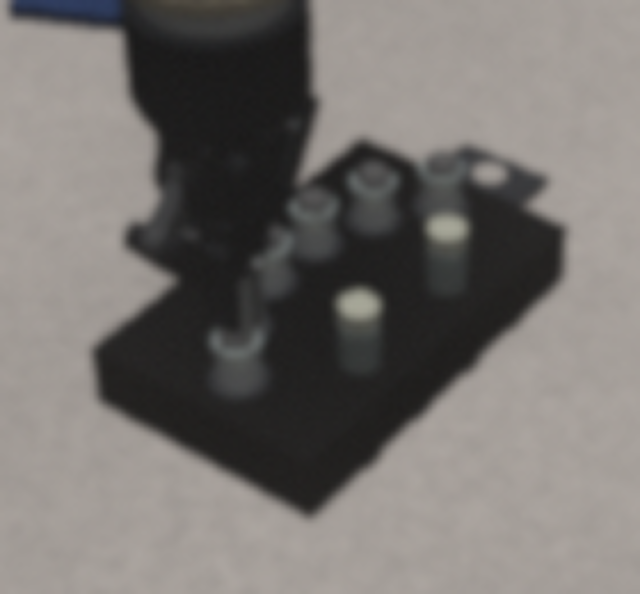

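Request:
jog_arm(targets=[[0, 0, -0.005, 0, 0, 0], [0, 0, -0.02, 0, 0, 0], [0, 0, -0.05, 0, 0, 0], [0, 0, -0.085, 0, 0, 0], [-0.01, 0.01, -0.12, 0, 0, 0], [-0.03, 0.03, -0.15, 0, 0, 0], [-0.05, 0.06, -0.165, 0, 0, 0], [-0.058, 0.072, -0.165, 0, 0, 0], [-0.058, 0.072, -0.165, 0, 0, 0], [-0.058, 0.072, -0.165, 0, 0, 0], [-0.058, 0.072, -0.165, 0, 0, 0]])

```text
time: 18.7
position: [0.5388, -0.0501, 0.2215]
ee_rot: [0.001, 1.0, 0.0, 0.003]
wrist_force: [-0.2, 0.7, 0.0]
gripper_width: 0.005
```

```bash
python3 - <<'E'
from h import *
from rig import arm
s=arm.state();print(s['time'],s['position'],np.round(s['wrist_force'],1))
im=arm.capture('wrist')[:,:,::-1];sd=arm.capture('side')[:,:,::-1];sc=arm.capture('scene')[:,:,::-1]
cv2.imwrite('pics/w11.png',np.vstack([cv2.resize(im[90:200,180:400],(800,400),interpolation=cv2.INTER_CUBIC),cv2.resize(cv2.imread('pics/w1.png')[90:140,180:400],(800,182),interpolation=cv2.INTER_CUBIC)]))
cv2.imwrite('pics/v11.png',np.hstack([cv2.resize(sc,(400,300)),cv2.resize(sd,(400,300))]))
E
```

```text
18.7 [ 0.53882476 -0.05014423  0.22150905] [-0.2  0.7  0. ]
```

View pics/w11.png

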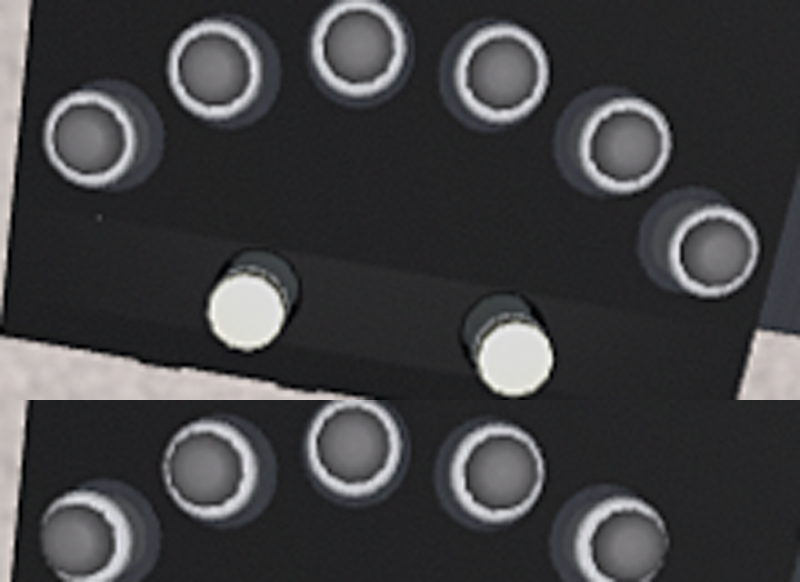

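View pics/v11.png

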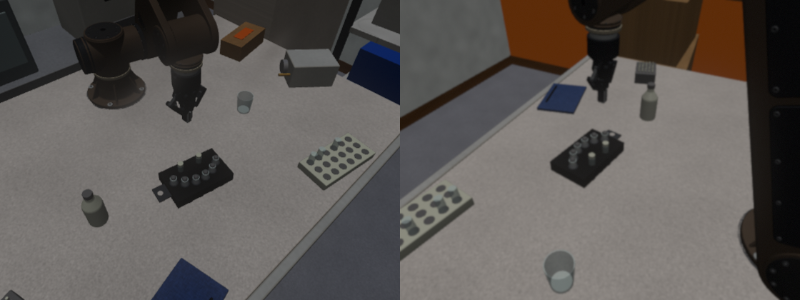

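All six heads now sit concentric within their rims, at the same height. The spares, beaker and bottle are unmoved.

```bash
python3 -c "
from rig import arm
print(arm.job_done())"
```

```text
the job is handed in; nothing more can be done
None
```

I pressed all six stoppers home in one pass, starting from the tab end with the fingers closed, then lifted clear and handed the job in at about 19 s.

- **Pressing:** Each stopper met a hard stop at the same height, with the TCP at 0.0576–0.0577 m. Vertical press force was 11–14 N on stoppers 2 to 6. On the first it briefly reached about 23 N while I searched for the stop.
- **Height over the row:** Between vials I commanded a 15 mm lift, which put the tips at about 82 mm, roughly 15 mm above the home height.
- **Final look:** In the last wrist picture, all six heads are centred in their glass rims, where before they stood proud. The spare vials, beaker and bottle look unmoved, and the wrist force is back to about zero.
- **Disagreement with the given data:** The pictures and the contact force put the closed fingertips about 9 mm behind the reported TCP, not 11 mm ahead of it. I went by contact and force instead. The camera fits for the tray position differed by about 1 mm, which was small enough to ignore.

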